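Slide the lot marker ring round the bent rail to the counter stop

TASK

The lot on this routing bench is finished: take the steel marker ring that hangs on the bent rail, slide it gently round both bends to the far end, and with the ring push the white counter sleeve fully home against its stop collar. Leave the ring there, hanging freely on the rail. Do not force the ring against the rail, do not push on the rail or the sleeve with the gripper itself, and leave the other things on the bench where they are.

Things in the scene. Friction and masses are not known exactly. Their poses are not given: they have to be found in the camera images.
- rail: Start post and first leg of a level rail hand-bent from 6 mm round steel wire, centre line 115 mm above the table, a post with a 48 mm round foot at each end only. Origin: on the table under the start post (clamp head 18 x 20 x 24 mm on the wire). x axis runs along the first leg, 110 mm to the corner of the first bend; z up. Rail and feet do not yield. Wire bend radius 22 mm.
- bend1 (a point): Corner of the first bend, on the wire's centre line; same axes as the rail. Here the rail turns right (clockwise from above) by 55 degrees, and 100 mm on, corner to corner, left by 55 degrees; the third leg runs 135 mm from there to the end post. Each of the two bends is up to 13 degrees sharper or flatter than 55; this is not reported and must be seen or felt.
- ring: Dark steel marker ring hanging on the first leg, 35 to 65 mm from the rail's origin: outside 40 mm diameter, hole 16 mm, 14 mm thick, about 0.1 kg. Origin at its centre, x axis along its hole and the rail. Hanging, its centre is 5 mm below the wire's; raised 5 mm it is free all round the wire. Grip it across its outside diameter, a finger on each side of the wire.
- sleeve (a joint): Travel (m) of the white counter sleeve, a tube 21 mm in diameter, 14 mm long, round the third leg: 0 as found, 0.008 fully home on the dark stop collar (26 mm diameter) behind it. It moves away from the bends, takes about 5 N, stays where pushed, then stops hard. Its free face starts 64 to 88 mm after the corner of the second bend; where exactly is not reported.
- spare_ring: An identical ring lying flat on the table beside the first leg, not to be used. Origin: centre of its underside.
- panel: Green circuit board panel with parts on it, 130 x 90 x 13 mm, lying flat on the table. Origin: centre of its underside.
- driver: Screwdriver lying on the table along its x axis; a bystander.
- brush: Brush lying on the table along its x axis; a bystander.
- bar: Aluminium clamping bar, 200 x 22 x 25 mm, lying on the table along its x axis; a bystander.
- pot: Open grey pot, 64 mm diameter, 60 mm high, standing on the table; a bystander.
- tape: Roll of paper tape, 90 mm diameter, 22 mm high, lying flat; a bystander.

How it is judged:
On the way, in this order (a step that is already met when the one before it is completed fails the run):
1. the ring is past the first bend, sleeve untouched (x of ring in the frame of rail above 0.125 m and value of joint sleeve below 0.002 m), for 0.1 s.
2. the ring is past the second bend (x of ring in the frame of rail above 0.19 m), for 0.1 s.
3. the ring has pushed the sleeve home (value of joint sleeve above 0.0065 m), for 0.1 s.
At the end, for the whole second after the job is handed in: The sleeve is pushed in by at least 6.5 of its 8 mm; the ring hangs at rest on the third leg of the rail (more than 190 mm from the rail's origin along its x axis, centre above 100 mm), released (value of joint sleeve above 0.0065 m and x of ring in the frame of rail above 0.19 m and z of ring in the frame of rail above 0.1 m and linear speed of ring below 0.02 m/s); the robot touches nothing.
It fails at once if the ring is forced against the rail, sleeve or stop with more than 20 N (contact force between ring and rail above 20 N).
It fails at once if the gripper pushes on the rail or the sleeve with more than 4 N (contact force between the arm and rail above 4 N).
It fails at once if the gripper pushes on the rail or the sleeve with more than 4 N (contact force between the fingers and rail above 4 N).
It fails at once if another thing on the bench is shifted by more than 20 mm (distance of any of spare_ring, panel, driver, brush, bar, pot, tape from where it was at the start of the episode above 0.02 m).
It also fails if it takes over 67 s, if anything falls off the work surface, if the arm or the gripper's body presses on something with over 40 N, if the wrist force passes 120 N, or if a joint passes its speed limit or range.

ROBOT

A 7-joint arm with a two-finger parallel gripper is mounted at the origin on the work surface. World frame = base frame: x ahead of the robot, y to its left, z up, the work surface at z = 0. Lengths are in m, angles in rad, forces in N, time in s.
With the tool pointing down it reaches from about 0.4 to 0.85 m from the base axis. Payload 4.5 kg.
Tool frame: the origin (TCP) lies at the very end of the fingers, on their centre line; the grasp point (between the pads) lies r.hold_point_z behind it (r.hold_point_z is the distance from the TCP to the grasp point, in m); z points along the fingers, y is the direction in which the jaws open and shut (so a half turn about z gives the same grasp; the last joint's range is limited). The gripper opens to 85 mm and grips with 20 to 120 N. Pads are 22 mm wide; open, the fingers measure 114 mm over their backs; the gripper's body (76 mm by 85 mm) begins 54 mm behind the grasp point. The pads swing forward as they close: fully open they stand 13 mm farther back than shut.
Start: joints at [-1.21, 0.689, -0.195, 1.565, 0.157, 0.902, -0.215], TCP at [0.201, 0.592, 0.231] pointing down, gripper open.
Joint ranges: [-3.01, 3.01], [-0.46, 2.08], [-1.47, 1.51], [0.13, 2.56], [-1, 4.14], [0.04, 2.09], [-2.66, 2.66]. Speed limits (rad/s): [2.57, 2.57, 3.14, 3.14, 3.14, 3.14, 3.14].

INTERFACE

Orientations are given as a rotation vector (axis times angle).
In Python, from bench import r gives the robot as it stands. The module is installed in compiled form; this text tells all that it offers.
- The arm moves only by the shell command python3 -m jog 'ROWS'. ROWS is JSON, a list of rows, each a list of 7 numbers: the opening in per cent of the stroke, from 0 (shut) to 100 (fully open), then the shift along the tool's x, y, z in m, then the turn, a rotation vector about the tool's x, y, z in degrees. A call has 1 to 10 rows; each row is the pose to reach, as a shift and turn from the pose commanded when the call began, along the tool's axes at that moment; what a row does not reach only later rows make up. A row lasts 1/10 s, in which the tool goes at most 50 mm and 8.59 degrees, less where a joint would pass 70% of its speed; a pose out of reach is approached as far as the arm can. A call with a gripper value outside its range is refused whole. The fingers move at their own pace and stop on an object; the grip force is fixed at half the most. Time passes only in rows, so rows that repeat a pose let the fingers close. It gives the time, the measured TCP pose, the force and the opening at its end, in the units of the state.
- r.get_obs(): the state, without advancing time (a new reading comes with each control period).
- r.capture(name): name is "side" or "top" or "wrist"; returns the picture (384x512x3 uint8, red, green, blue); there is no depth.
- r.camera_model(name): a dict with "fx", "fy", "cx", "cy" (pixels), "D" ([k1, k2, p1, p2, k3] as OpenCV has them; the pictures are not rectified), "extrinsics" (4x4, takes a point from camera to world coordinates). Camera axes: x right, y down, z forward; pixel columns grow to the right and rows downward; lengths in m; the calibration is good to about 2 mm. A picture is of the moment at which its call begins: read the wrist's pose just before it. camera_model takes no time and is no camera call; for the wrist camera it gives the pose at the moment of the call.
- r.finish_job(): hands the job in, once; it reports no verdict.
Trained networks look in the newest picture that a camera, given by its name, has taken for a name from the list of things; names that differ only in an ending like _2 or _b are one class to them, and where a whole thing is asked for, a point or a joint stands for the part that bears it (a point fixed in the world has none). Each returns a list of dicts, best first, with "confidence" (0 to 1); they miss things now and then, are a little off and sometimes report something else, mostly with a low value. They report only what shows in the picture. A call takes as long as a camera call.
- r.regions_of(camera, name): "region" (384x512 bool, what is visible of it) and "extent" ([left, top, right, bottom] in pixels, round what is visible of it).
- r.tip_of(camera, name): "uv" ([column, row] in pixels: a listed point, or the origin of a listed thing).
The state is a dict: "clock": time; "qpos": joint angles; "qvel": joint speeds; "joint_efforts": joint torques, N m; "ee_pos": TCP position; "orientation": TCP orientation; "wrist_force": force on the tool from outside, world axes, zero at the start; "ft_torque": the same for the moment, N m; "finger_gap": finger opening in m.
Only numpy, scipy, OpenCV 4.12 (cv2) and the standard library are available. Lean on these libraries where they do the work, as an engineer would, in place of code of your own. Each camera call takes 0.05 s, during which the arm holds its last target.

## Working session

There is one attempt and no reset: what is moved stays moved. The work goes in short steps, Python scripts to look and compute and a shell command to move; the robot and the scene stay as the last step left them, time stands still between calls to the robot, and variables do not carry over. Pictures are saved under pics/ and viewed, and the job is handed in when it is done.

```bash
ls; mkdir -p pics; python3 - <<'E'
from bench import r
import cv2,numpy as np
o=r.get_obs()
for k,v in o.items(): print(k,np.round(v,4))
print(r.hold_point_z)
for n in ["side","top","wrist"]:
    im=r.capture(n); cv2.imwrite(f"pics/{n}0.png",im[:,:,::-1])
    m=r.camera_model(n); print(n,m['fx'],m['cx'],m['cy'],np.round(m['D'],3)); print(np.round(m['extrinsics'],3))
    for t in ["rail","bend1","ring","sleeve","spare_ring"]:
        try:
            for d in r.tip_of(n,t)[:2]: print(n,t,np.round(d['uv'],1),round(d['confidence'],2))
        except Exception as e: print(n,t,e)
E
```

```text
pics
clock 0.0
qpos [-1.2102  0.69   -0.1945  1.5664  0.1573  0.9025 -0.2151]
qvel [ 0.0001  0.0009 -0.0011  0.0003  0.0014  0.0019  0.0018]
joint_efforts [-5.00000e-04 -5.39610e+01 -1.26660e+00 -1.58548e+01  9.10000e-03
  9.30000e-03  0.00000e+00]
ee_pos [0.2005 0.5913 0.2305]
orientation [-5.1080e-01 -3.0996e+00  2.9000e-03]
wrist_force [-0.1402  0.1357  0.6327]
ft_torque [ 0.026  -0.0048  0.0351]
finger_gap 0.0854
0.0187
side 354.54998527670136 262.453620753616 192.33507140169334 [-0.055  0.     0.     0.     0.   ]
[[-0.962 -0.182  0.206  0.33 ]
 [-0.275  0.618 -0.736  0.745]
 [ 0.007 -0.765 -0.645  0.747]
 [ 0.     0.     0.     1.   ]]
side rail [292.6 200.1] 0.76
side rail [268.1 358.1] 0.2
side bend1 [286.3 195.4] 0.88
side ring [295.7 179.8] 0.69
side sleeve it knows: bar, bend, brush, driver, panel, pot, rail, ring, spare_ring, tape
side spare_ring [307.6 237.5] 0.5
top 393.5519331390397 258.528110671874 193.3918433104082 [-0.073  0.     0.     0.     0.   ]
[[-0.01  -0.986  0.169  0.357]
 [-1.     0.005 -0.031  0.017]
 [ 0.03  -0.169 -0.985  1.224]
 [ 0.     0.     0.     1.   ]]
top rail [288.1 231.8] 0.72
top bend1 [245.2 222.3] 0.77
top ring [273.8 225.7] 0.47
top ring [353.7 163.2] 0.35
top sleeve it knows: bar, bend, brush, driver, panel, pot, rail, ring, spare_ring, tape
top spare_ring [238.5 252.6] 0.6
top spare_ring [117.3 245. ] 0.22
wrist 340.7457632962843 258.9723108824385 189.0807836641922 [0.011 0.    0.    0.    0.   ]
[[ 0.32   0.914  0.25   0.137]
 [ 0.947 -0.309 -0.086  0.614]
 [-0.001  0.265 -0.964  0.375]
 [ 0.     0.     0.     1.   ]]
wrist sleeve it knows: bar, bend, brush, driver, panel, pot, rail, ring, spare_ring, tape
```

View pics/side0.png

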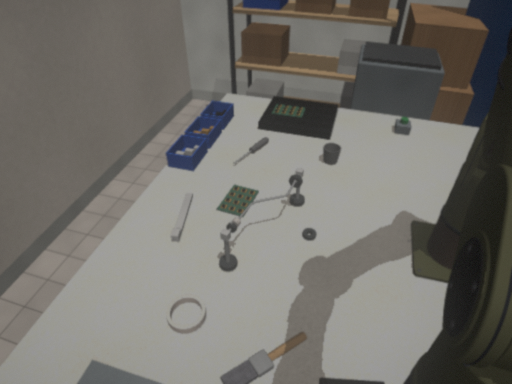

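View pics/top0.png

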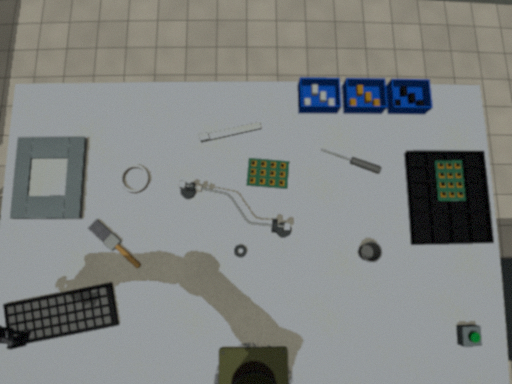

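View pics/wrist0.png

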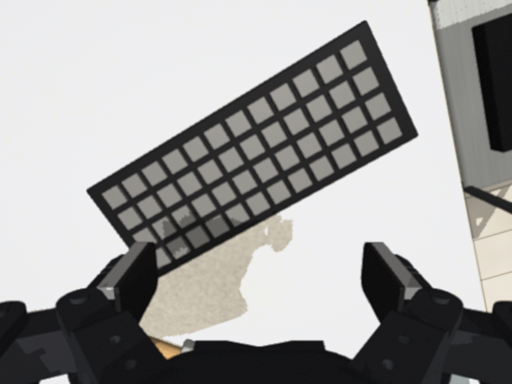

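```bash
cat > h.py <<'E'
import numpy as np,cv2
from bench import r
def K(m): return np.array([[m['fx'],0,m['cx']],[0,m['fy'],m['cy']],[0,0,1.]])
def ray(m,uv):
    p=cv2.undistortPoints(np.array([[uv]],float),K(m),np.array(m['D'],float))[0,0]
    E=np.array(m['extrinsics']); d=E[:3,:3]@np.array([p[0],p[1],1]); return E[:3,3],d
def onz(m,uv,z):
    o,d=ray(m,uv); return o+d*(z-o[2])/d[2]
def proj(m,P):
    E=np.linalg.inv(np.array(m['extrinsics'])); P=np.atleast_2d(P).astype(float)
    rv=cv2.Rodrigues(E[:3,:3])[0]
    return cv2.projectPoints(P,rv,E[:3,3],K(m),np.array(m['D'],float))[0][:,0]
E
python3 - <<'E'
import cv2
a=cv2.imread('pics/top0.png')[165:265,165:315]; cv2.imwrite('pics/top0z.png',cv2.resize(a,None,fx=5,fy=5,interpolation=cv2.INTER_CUBIC))
a=cv2.imread('pics/side0.png')[160:280,210:330]; cv2.imwrite('pics/side0z.png',cv2.resize(a,None,fx=5,fy=5,interpolation=cv2.INTER_CUBIC))
E
```

```text
(no output)
```

View pics/top0z.png

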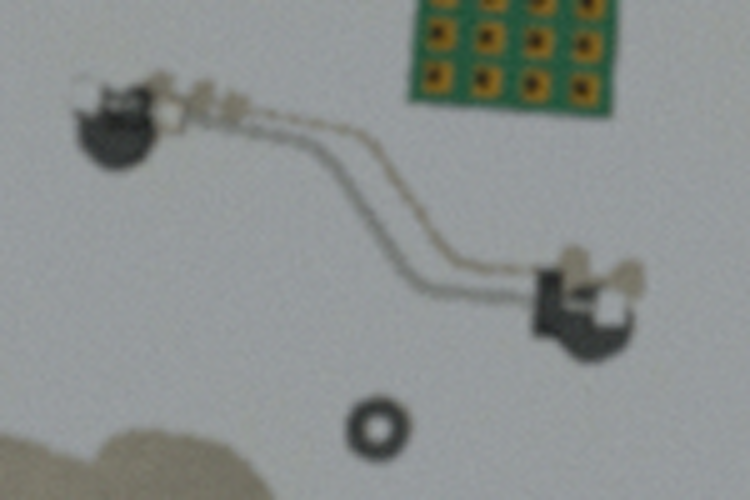

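View pics/side0z.png

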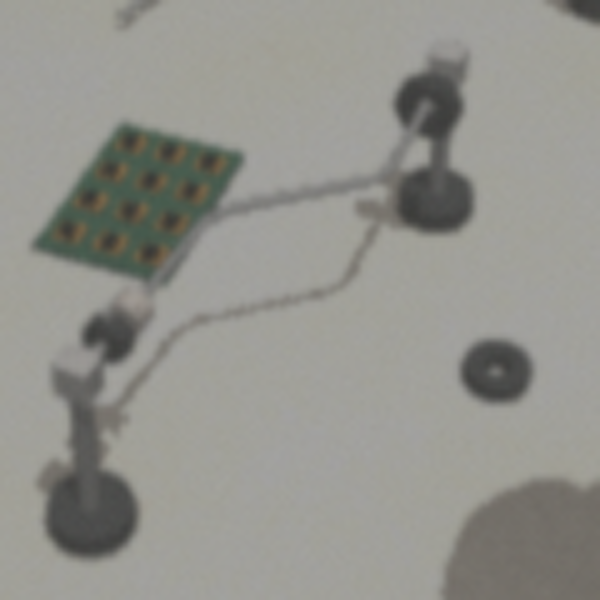

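```bash
python3 - <<'E'
from h import *
m=r.camera_model('top'); s=r.camera_model('side')
f=lambda z:(165+z[0]/5,165+z[1]/5)
for n,z in dict(head=(612,308),ring=(548,302),b1=(418,291),b2=(320,146),slv=(172,117),coll=(145,100),endhead=(88,95)).items():
    P=onz(m,f(z),.115 if 'head' not in n else .127); print(n,np.round(P,4))
g=lambda z:(210+z[0]/5,160+z[1]/5)
for n,z in dict(head=(450,65),ring=(428,105),b1=(390,178),b2=(205,222),slv=(132,300),coll=(108,335),endhead=(75,365)).items():
    P=onz(s,g(z),.115 if 'head' not in n else .115); print('side',n,np.round(P,4))
print(onz(m,f((378,430)),.007),'spare')
E
```

```text
head [ 0.4504 -0.0971  0.127 ]
ring [ 0.4551 -0.0622  0.115 ]
b1 [0.4619 0.0112 0.115 ]
b2 [0.5452 0.0667 0.115 ]
slv [0.5624 0.1513 0.115 ]
coll [0.5723 0.1669 0.115 ]
endhead [0.573  0.1976 0.127 ]
side head [ 0.4494 -0.0941  0.115 ]
side ring [ 0.4541 -0.0529  0.115 ]
side b1 [0.4608 0.0164 0.115 ]
side b2 [0.5474 0.0792 0.115 ]
side slv [0.5653 0.1459 0.115 ]
side coll [0.5686 0.1726 0.115 ]
side endhead [0.5772 0.1963 0.115 ]
[0.38689576 0.03563555 0.007     ] spare
```

```bash
python3 -m jog '[[100,-0.033,-0.029,-0.006,0,0,5.5],[100,-0.066,-0.058,-0.012,0,0,11],[100,-0.099,-0.087,-0.018,0,0,16.5],[100,-0.132,-0.116,-0.024,0,0,22],[100,-0.165,-0.145,-0.030,0,0,27.5],[100,-0.198,-0.174,-0.036,0,0,33],[100,-0.231,-0.203,-0.042,0,0,38.5],[100,-0.264,-0.232,-0.048,0,0,44],[100,-0.297,-0.261,-0.054,0,0,49.5],[100,-0.330,-0.290,-0.060,0,0,55]]'
cat >> h.py <<'E'
from scipy.spatial.transform import Rotation as Rn
def state():
    o=r.get_obs(); R=Rn.from_rotvec(o['orientation']).as_matrix()
    h=np.degrees(np.arctan2(R[1,0],R[0,0]))
    print('t',round(o['clock'],2),'tcp',np.round(o['ee_pos'],4),'xhead',round(h,1),'tilt',np.round(R[:2,2],3),'F',np.round(o['wrist_force'],2),'T',np.round(o['ft_torque'],2),'gap',round(float(o['finger_gap']),4),'q7',round(o['qpos'][6],2))
    return o,R
def to(P,head,o=None):
    o,R=state(); d=R.T@(np.array(P)-o['ee_pos'])
    h=np.radians(head); T=np.array([[np.cos(h),np.sin(h),0],[np.sin(h),-np.cos(h),0],[0,0,-1]]).T
    print('move tool',np.round(d,4),'rot',np.round(Rn.from_matrix(R.T@T).as_rotvec(degrees=True),2))
E
python3 -c "
from h import *
to((.51,.05,.305),84)"
```

```text
clock: 1.75
ee_pos: [0.4208, 0.2099, 0.2919]
orientation: [1.889, 2.51, 0.001]
wrist_force: [0.5, 0.4, 0.6]
finger_gap: 0.0849
t 1.75 tcp [0.4208 0.2099 0.2919] xhead 106.1 tilt [0.001 0.001] F [0.5  0.38 0.55] T [-0.   -0.05 -0.04] gap 0.0849 q7 -0.25
move tool [-0.1783  0.0415 -0.0132] rot [ 0.04 -0.03 22.07]
```

```bash
python3 -m jog '[[100,-0.036,0.008,-0.003,0,0,5],[100,-0.072,0.016,-0.006,0,0,10],[100,-0.108,0.025,-0.009,0,0,15],[100,-0.144,0.033,-0.012,0,0,19],[100,-0.178,0.041,-0.013,0,0,22],[100,-0.178,0.041,-0.013,0,0,22],[100,-0.178,0.041,-0.013,0,0,22],[100,-0.178,0.041,-0.013,0,0,22]]'
python3 - <<'E'
from h import *
state()
m=r.camera_model('wrist')
im=r.capture('wrist'); cv2.imwrite('pics/w1.png',im[:,:,::-1])
np.savez('w1.npz',E=m['extrinsics'])
for t in ["rail","bend1","ring","spare_ring"]:
    for d in r.tip_of('wrist',t)[:2]: print(t,np.round(d['uv'],1),round(d['confidence'],2),np.round(onz(m,d['uv'],.115),4))
E
```

```text
clock: 2.55
ee_pos: [0.5087, 0.0534, 0.3041]
orientation: [-2.326, -2.11, -0.0]
wrist_force: [0.4, 0.1, -0.9]
finger_gap: 0.0852
t 2.55 tcp [0.5087 0.0534 0.3041] xhead 84.4 tilt [-0.001  0.001] F [ 0.44  0.12 -0.88] T [ 0.04  0.03 -0.01] gap 0.0852 q7 -0.18
rail [226.7 255.1] 0.93 [ 0.4642 -0.0396  0.115 ]
bend1 [219.3 211.9] 0.71 [0.4625 0.0095 0.115 ]
ring [219.7 269.5] 0.87 [ 0.4546 -0.0558  0.115 ]
ring [230.  258.3] 0.63 [ 0.4673 -0.0437  0.115 ]
spare_ring [171.3 169.7] 0.69 [0.4206 0.0582 0.115 ]
```

View pics/w1.png

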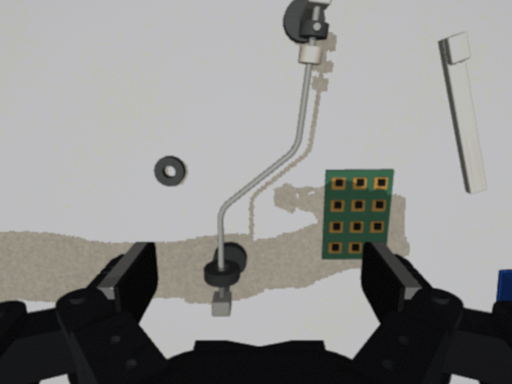

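```bash
python3 - <<'E'
from h import *
im=cv2.imread('pics/w1.png')
for n,(x0,y0,x1,y1) in dict(a=(190,190,310,320),b=(250,0,350,160)).items():
    c=cv2.resize(im[y0:y1,x0:x1],None,fx=4.6 if n=='a' else 3.7,fy=4.6 if n=='a' else 3.7,interpolation=cv2.INTER_CUBIC); cv2.imwrite(f'pics/w1{n}.png',c)
E
```

```text
(no output)
```

View pics/w1a.png

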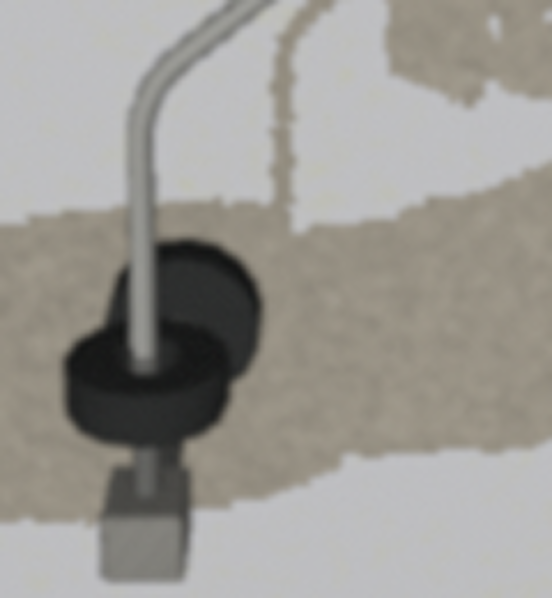

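View pics/w1b.png

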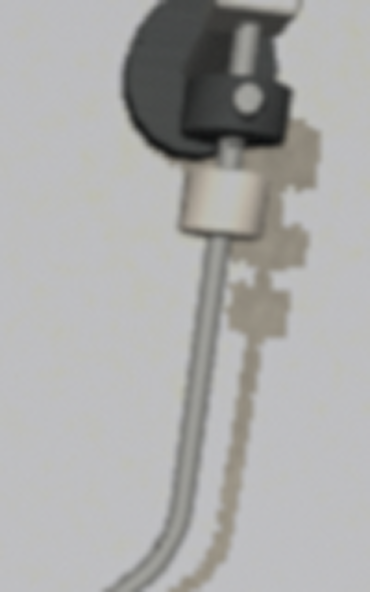

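```bash
cat > fit.py <<'E'
from h import *
def inter(a,b):
    # lines as (p,d)
    A=np.array([a[1],-b[1]]).T; t=np.linalg.solve(A,b[0]-a[0]); return a[0]+a[1]*t[0]
def line(P):
    P=np.array(P)[:,:2]; c=P.mean(0); d=np.linalg.svd(P-c)[2][0]; return c,d*np.sign(d[1])
E
python3 - <<'E'
from fit import *
m=r.camera_model('wrist'); 
im=cv2.cvtColor(cv2.imread('pics/w1.png'),cv2.COLOR_BGR2GRAY).astype(float)
def refine(p,q,n=12):
    p,q=np.array(p,float),np.array(q,float); d=(q-p)/np.linalg.norm(q-p); nn=np.array([-d[1],d[0]])
    out=[]
    s=np.arange(-9,9.01,.25)
    for t in np.linspace(0,1,n):
        c=p+(q-p)*t; pts=c+s[:,None]*nn
        v=cv2.remap(im.astype(np.float32),pts[:,0].astype(np.float32)[None],pts[:,1].astype(np.float32)[None],cv2.INTER_LINEAR)[0]
        bg=np.interp(s,[s[0],s[-1]],[np.median(v[:12]),np.median(v[-12:])])
        w=np.clip(bg-v-12,0,None); w[np.abs(s)>6]=0
        if w.sum()>0: out.append(c+nn*(w@s)/w.sum())
    return out
L={}
for n,(p,q) in dict(l1=((220.7,225),(221,258)),l2=((236,198),(283,160)),l3=((301.5,125),(308,69))).items():
    u=refine(p,q); P=[onz(m,x,.115) for x in u]; L[n]=line(P)
    c,d=L[n]; res=[(X[:2]-c)@[-d[1],d[0]] for X in P]
    print(n,np.round(c,4),'head',round(np.degrees(np.arctan2(d[1],d[0])),2),'rms',np.std(res),np.round(u[0],1),np.round(u[-1],1))
b1=inter(L['l1'],L['l2']);b2=inter(L['l2'],L['l3'])
print(b1,b2,np.linalg.norm(b2-b1))
for n,u,z in [('head',(220.7,309),.127),('ringtopfar',(221.3,268),.115),('slvface',(307.5,62.5),.1255),('slvface_wire',(308.4,64.5),.118)]:
    P=onz(m,u,z); print(n,np.round(P,4),'from b1',np.linalg.norm(P[:2]-b1),'from b2',np.linalg.norm(P[:2]-b2))
E
```

```text
l1 [ 0.4599 -0.0242] head 74.76 rms 0.0028051160654377722 [220.4 225. ] [215.6 258. ]
l2 [0.5068 0.0405] head 33.89 rms 0.00020437615188770538 [235.2 197. ] [282.4 159.3]
l3 [0.557  0.1145] head 78.67 rms 0.0003319934146049994 [300.3 124.9] [308.2  69. ]
[0.47098028 0.01649213] [0.5476514  0.06799748] 0.09236483284176429
head [ 0.4522 -0.0971  0.127 ] from b1 0.11516878166233814 from b2 0.19074564134074626
ringtopfar [ 0.4569 -0.0549  0.115 ] from b1 0.07279981369699208 from b2 0.15281089002536014
slvface [0.5606 0.144  0.1255] from b1 0.15580957340371748 from b2 0.07706036698206055
slvface_wire [0.5623 0.1427 0.118 ] from b1 0.15582979146498216 from b2 0.0761614832375932
```

```bash
python3 - <<'E'
from fit import *
m=r.camera_model('wrist')
l1=line([onz(m,u,.115) for u in [(220.7,222),(220.9,240),(221.2,262),(222,293)]])
l2=(np.array([.5068,.0405]),np.array([np.cos(np.radians(33.89)),np.sin(np.radians(33.89))]))
l3=(np.array([.557,.1145]),np.array([np.cos(np.radians(78.67)),np.sin(np.radians(78.67))]))
print(l1,np.degrees(np.arctan2(l1[1][1],l1[1][0])))
b1=inter(l1,l2);b2=inter(l2,l3);print(b1,b2,np.linalg.norm(b2-b1)); print('origin',b1-.11*l1[1],'end',b2+.135*l3[1])
print('head',onz(m,(220.7,309),.127))
# ring: hanging z .110. forward face centre? far face rim
for u,z in [((190+145/4.6,190+322/4.6),.130),((190+145/4.6,190+445/4.6),.11),((190+65/4.6,190+372/4.6),.11),((190+228/4.6,190+375/4.6),.11)]: print('ring',u,onz(m,u,z))
def show(s): pass
# project model ring at candidates
d=l1[1];n=np.array([-d[1],d[0]])
for s in (.035,.04,.045,.05,.055):
    c=b1-.11*d+s*d
    pts=[np.r_[c+.007*k*d+.02*np.cos(a)*n,.11+.02*np.sin(a)] for k in(-1,1) for a in (0,np.pi/2,np.pi,-np.pi/2)]
    print(s,np.round((proj(m,pts)-[190,190])*4.6).tolist())
E
```

```text
(array([ 0.45874547, -0.03946274]), array([0.10936788, 0.99400134])) 83.72112216309142
[0.4644107  0.01202631] [0.54767424 0.067956  ] 0.10030428017405267
origin [ 0.45238023 -0.09731384] end [0.57419629 0.20032511]
head [ 0.45216949 -0.09713006  0.127     ]
ring (221.52173913043478, 260.0) [ 0.46087359 -0.03803761  0.13      ]
ring (221.52173913043478, 286.7391304347826) [ 0.45333192 -0.08052967  0.11      ]
ring (204.1304347826087, 270.8695652173913) [ 0.43676808 -0.05918363  0.11      ]
ring (239.56521739130434, 271.5217391304348) [ 0.47546423 -0.06377761  0.11      ]
0.035 [[65.0, 403.0], [139.0, 449.0], [231.0, 404.0], [156.0, 363.0], [63.0, 350.0], [138.0, 394.0], [231.0, 352.0], [155.0, 312.0]]
0.04 [[64.0, 384.0], [138.0, 429.0], [231.0, 386.0], [156.0, 345.0], [62.0, 331.0], [137.0, 374.0], [231.0, 333.0], [155.0, 294.0]]
0.045 [[63.0, 365.0], [138.0, 410.0], [231.0, 367.0], [156.0, 327.0], [62.0, 312.0], [137.0, 354.0], [231.0, 314.0], [155.0, 276.0]]
0.05 [[63.0, 346.0], [138.0, 390.0], [231.0, 348.0], [155.0, 309.0], [61.0, 292.0], [136.0, 334.0], [231.0, 294.0], [155.0, 257.0]]
0.055 [[62.0, 327.0], [137.0, 370.0], [231.0, 329.0], [155.0, 290.0], [60.0, 273.0], [136.0, 313.0], [231.0, 275.0], [154.0, 239.0]]
```

```bash
python3 -c "
from h import *
to((.4563,-.0618,.160),83.7)"
```

```text
t 2.8 tcp [0.509  0.0529 0.3043] xhead 84.4 tilt [-0.  0.] F [-0.3   0.72  0.25] T [0.   0.02 0.  ] gap 0.0853 q7 -0.18
move tool [-0.1194 -0.0412  0.1443] rot [-0.01 -0.02  0.68]
```

```bash
python3 -m jog '[[100,-0.020,-0.007,0.024,0,0,0.7],[100,-0.040,-0.014,0.048,0,0,0.7],[100,-0.060,-0.021,0.072,0,0,0.7],[100,-0.080,-0.028,0.096,0,0,0.7],[100,-0.100,-0.034,0.120,0,0,0.7],[100,-0.119,-0.041,0.144,0,0,0.7],[100,-0.119,-0.041,0.144,0,0,0.7],[100,-0.119,-0.041,0.144,0,0,0.7]]'
python3 - <<'E'
from h import *
to((.4563,-.0618,.088),83.7)
m=r.camera_model('wrist')
im=r.capture('wrist'); 
# overlay predicted
d=np.array([.10937,.994]);n=np.array([-d[1],d[0]]);o=np.array([.4524,-.0973])
im=np.ascontiguousarray(im[:,:,::-1])
P=[np.r_[o+s*d,.115] for s in np.linspace(.02,.09,8)]
for p in proj(m,P): cv2.circle(im,tuple(int(round(x)) for x in p),1,(0,0,255),-1)
for k in(-1,1):
  for p in proj(m,[np.r_[o+(.0357+.007*k)*d+.02*np.cos(a)*n,.11+.02*np.sin(a)] for a in np.linspace(0,6.28,30)]): cv2.circle(im,tuple(int(round(x)) for x in p),1,(0,255*(k>0),255),-1)
cv2.imwrite('pics/w2.png',im)
E
```

```text
clock: 3.6
ee_pos: [0.4569, -0.0619, 0.1604]
orientation: [-2.342, -2.093, -0.0]
wrist_force: [0.2, 0.0, 1.2]
finger_gap: 0.0853
t 3.6 tcp [ 0.4569 -0.0619  0.1604] xhead 83.6 tilt [-0.     0.001] F [0.17 0.04 1.21] T [-0.03 -0.06  0.01] gap 0.0853 q7 0.07
move tool [-0.     -0.0006  0.0724] rot [-0.01 -0.03 -0.13]
```

View pics/w2.png

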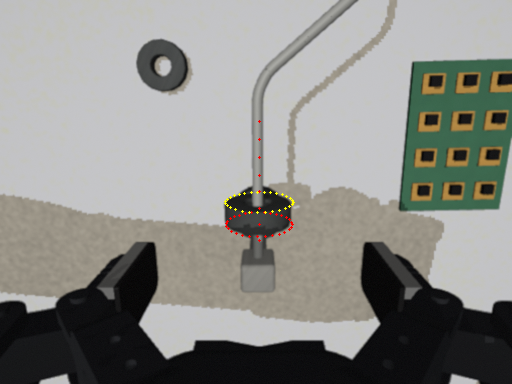

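```bash
python3 -m jog '[[100,0,-0.0005,0.018,0,0,0],[100,0,-0.0005,0.036,0,0,0],[100,0,-0.0005,0.054,0,0,0],[100,0,-0.0005,0.066,0,0,0],[100,0,-0.0005,0.072,0,0,0],[55,0,-0.0005,0.072,0,0,0],[55,0,-0.0005,0.072,0,0,0],[55,0,-0.0005,0.072,0,0,0]]'
python3 - <<'E'
from h import *
state()
im=r.capture('wrist'); cv2.imwrite('pics/w3.png',im[:,:,::-1])
im=r.capture('side'); cv2.imwrite('pics/s3.png',cv2.resize(im[130:270,190:350,::-1],None,fx=4,fy=4,interpolation=cv2.INTER_CUBIC))
E
```

```text
clock: 4.45
ee_pos: [0.4569, -0.0621, 0.0891]
orientation: [2.341, 2.093, 0.002]
wrist_force: [-0.0, -0.5, -0.3]
finger_gap: 0.0475
t 4.45 tcp [ 0.4569 -0.0621  0.0891] xhead 83.6 tilt [ 0.002 -0.   ] F [-0.   -0.55 -0.34] T [-0.01 -0.04  0.05] gap 0.0475 q7 0.08
```

View pics/w3.png

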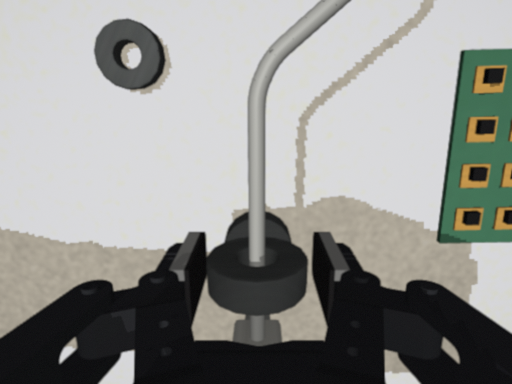

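View pics/s3.png

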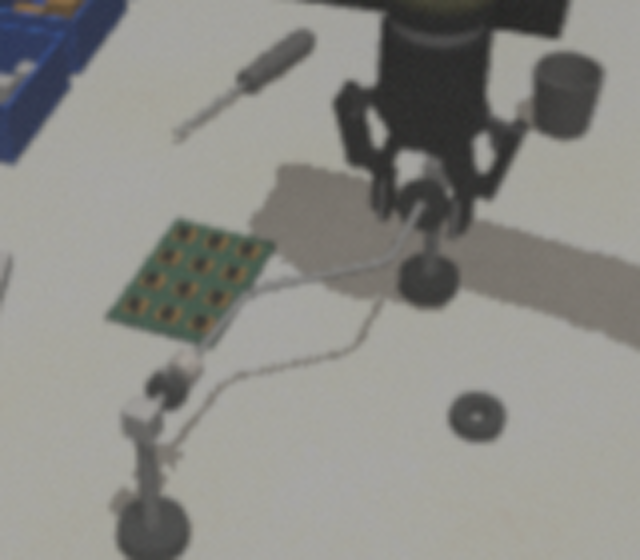

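```bash
python3 -m jog '[[50,0,-0.0007,0,0,0,0],[47,0,-0.0007,0,0,0,0],[40,0,-0.0007,0,0,0,0],[30,0,-0.0007,0,0,0,0],[30,0,-0.0007,0,0,0,0],[30,0,-0.0007,0,0,0,0]]'; python3 -c "
from h import *
state()"
```

```text
clock: 5.15
ee_pos: [0.4556, -0.0622, 0.0888]
orientation: [2.342, 2.093, 0.001]
wrist_force: [-0.7, 0.3, 7.6]
finger_gap: 0.0383
t 5.15 tcp [ 0.4556 -0.0622  0.0888] xhead 83.6 tilt [0.001 0.   ] F [-0.71  0.33  7.59] T [-0.01  0.11 -0.01] gap 0.0383 q7 0.08
```

```bash
python3 -m jog '[[30,0,0,-0.001,0,0,0],[30,0,0,-0.002,0,0,0],[30,0,0,-0.003,0,0,0],[30,0,0,-0.004,0,0,0],[30,0,0,-0.004,0,0,0]]'; python3 - <<'E'
from h import *
state()
im=r.capture('wrist'); cv2.imwrite('pics/w4.png',im[:,:,::-1])
state()
E
```

```text
clock: 5.65
ee_pos: [0.4555, -0.0622, 0.0923]
orientation: [-2.342, -2.093, -0.0]
wrist_force: [-0.0, 1.0, -1.4]
finger_gap: 0.0384
t 5.65 tcp [ 0.4555 -0.0622  0.0923] xhead 83.6 tilt [0. 0.] F [-0.02  0.95 -1.36] T [ 0.01 -0.02  0.01] gap 0.0384 q7 0.08
t 5.7 tcp [ 0.4555 -0.0622  0.0923] xhead 83.6 tilt [0. 0.] F [-0.33  0.16 -1.43] T [ 0.02 -0.05  0.01] gap 0.0382 q7 0.08
```

View pics/w4.png

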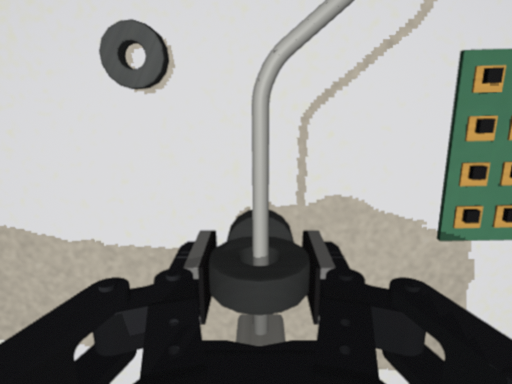

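```bash
cat > path.py <<'E'
from h import *
O=np.array([.4524,-.0973]);H=[83.72,33.89,78.67];Lg=[.110,.1003,.135];RB=.022;Z=.0938
u=lambda h:np.array([np.cos(np.radians(h)),np.sin(np.radians(h))])
B1=O+Lg[0]*u(H[0]);B2=B1+Lg[1]*u(H[1])
t1=RB*np.tan(np.radians(H[0]-H[1])/2);t2=RB*np.tan(np.radians(H[2]-H[1])/2)
a1=RB*np.radians(H[0]-H[1]);a2=RB*np.radians(H[2]-H[1])
S=np.cumsum([Lg[0]-t1,a1,Lg[1]-t1-t2,a2])
def path(s):
    if s<S[0]: return O+s*u(H[0]),H[0]
    if s<S[1]:
        h=H[0]-np.degrees((s-S[0])/RB); c=B1-t1*u(H[0])+RB*u(H[0]-90); return c+RB*u(h+90),h
    if s<S[2]: return B1+(t1+s-S[1])*u(H[1]),H[1]
    if s<S[3]:
        h=H[1]+np.degrees((s-S[2])/RB); c=B2-t2*u(H[1])+RB*u(H[1]+90); return c+RB*u(h-90),h
    return B2+(t2+s-S[3])*u(H[2]),H[2]
def snow(p):
    ss=np.arange(0,.35,.0002); return ss[np.argmin([np.linalg.norm(path(s)[0]-p[:2]) for s in ss])]
def plan(slist,off=(0,0),dz=0):
    o,R=state(); s0=snow(o['ee_pos']); c,h=path(s0); print('s now',round(s0,4),'lat err(left+) mm',round(1e3*(o['ee_pos'][:2]-c)@u(h+90),2),'S',np.round(S,4))
    for s in slist:
        c,h=path(s); c=c+off[0]*u(h)+off[1]*u(h+90); P=np.r_[c,Z+dz]; d=R.T@(P-o['ee_pos']); hr=np.radians(h)
        T=np.array([[np.cos(hr),np.sin(hr),0],[np.sin(hr),-np.cos(hr),0],[0,0,-1]]).T
        w=Rn.from_matrix(R.T@T).as_rotvec(degrees=True)
        print(round(s,4),np.round(d,4).tolist(),np.round(w,1).tolist())
E
python3 -c "
from path import *
plan(np.linspace(.0352,.09,11)[1:])"
```

```text
t 5.7 tcp [ 0.4555 -0.0622  0.0923] xhead 83.6 tilt [0. 0.] F [-0.33  0.16 -1.43] T [ 0.02 -0.05  0.01] gap 0.0382 q7 0.08
s now 0.0352 lat err(left+) mm 0.8 S [0.0998 0.1189 0.1999 0.2171]
0.0407 [0.0054, 0.0008, -0.0015] [0.0, -0.0, -0.1]
0.0462 [0.0109, 0.0008, -0.0015] [0.0, -0.0, -0.1]
0.0516 [0.0164, 0.0008, -0.0015] [0.0, -0.0, -0.1]
0.0571 [0.0219, 0.0007, -0.0015] [0.0, -0.0, -0.1]
0.0626 [0.0274, 0.0007, -0.0015] [0.0, -0.0, -0.1]
0.0681 [0.0328, 0.0007, -0.0015] [0.0, -0.0, -0.1]
0.0736 [0.0383, 0.0007, -0.0015] [0.0, -0.0, -0.1]
0.079 [0.0438, 0.0007, -0.0015] [0.0, -0.0, -0.1]
0.0845 [0.0493, 0.0007, -0.0015] [0.0, -0.0, -0.1]
0.09 [0.0548, 0.0007, -0.0015] [0.0, -0.0, -0.1]
```

```bash
python3 -m jog '[[30,0.004,0.0008,-0.0015,0,0,0],[30,0.010,0.0008,-0.0015,0,0,0],[30,0.016,0.0008,-0.0015,0,0,0],[30,0.022,0.0008,-0.0015,0,0,0],[30,0.028,0.0008,-0.0015,0,0,0],[30,0.034,0.0007,-0.0015,0,0,0],[30,0.040,0.0007,-0.0015,0,0,0],[30,0.046,0.0007,-0.0015,0,0,0],[30,0.051,0.0007,-0.0015,0,0,0],[30,0.0548,0.0007,-0.0015,0,0,0]]'; python3 - <<'E'
from path import *
im=r.capture('wrist'); cv2.imwrite('pics/w5.png',im[:,:,::-1])
plan(np.r_[.0935,np.arange(.096,.119,.0025)])
E
```

```text
clock: 6.7
ee_pos: [0.4624, -0.0073, 0.0938]
orientation: [-2.342, -2.094, -0.0]
wrist_force: [0.8, -0.1, -1.1]
finger_gap: 0.038
t 6.75 tcp [ 0.4625 -0.0066  0.0938] xhead 83.6 tilt [0.    0.001] F [ 0.19  1.32 -1.44] T [ 0.06 -0.02  0.01] gap 0.0382 q7 0.01
s now 0.0912 lat err(left+) mm -0.1 S [0.0998 0.1189 0.1999 0.2171]
0.0935 [0.0022, -0.0001, -0.0] [0.0, -0.0, -0.1]
0.096 [0.0047, -0.0001, -0.0] [0.0, -0.0, -0.1]
0.0985 [0.0072, -0.0001, -0.0] [0.0, -0.0, -0.1]
0.101 [0.0097, -0.0001, -0.0] [0.0, -0.0, 3.1]
0.1035 [0.0122, 0.0002, -0.0] [0.0, -0.0, 9.6]
0.106 [0.0147, 0.0008, -0.0] [0.0, -0.0, 16.1]
0.1085 [0.017, 0.0016, -0.0] [-0.0, -0.0, 22.6]
0.111 [0.0193, 0.0027, -0.0] [-0.0, -0.0, 29.1]
0.1135 [0.0214, 0.004, -0.0] [-0.0, -0.0, 35.7]
0.116 [0.0233, 0.0056, -0.0] [-0.0, -0.0, 42.2]
0.1185 [0.0251, 0.0074, -0.0] [-0.0, -0.0, 48.7]
```

View pics/w5.png

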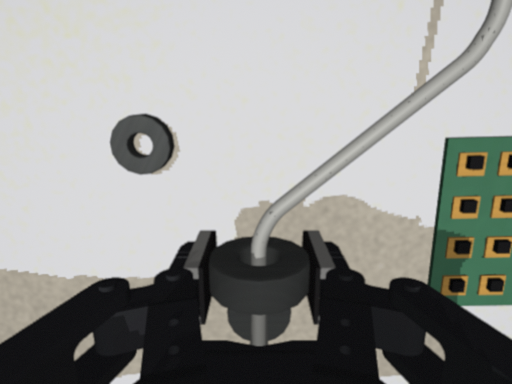

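```bash
python3 -m jog '[[30,0.0030,-0.0001,0,0,0,0],[30,0.0060,-0.0001,0,0,0,0],[30,0.0085,-0.0001,0,0,0,1.0],[30,0.0110,0.0000,0,0,0,6.0],[30,0.0135,0.0005,0,0,0,13],[30,0.0158,0.0012,0,0,0,19.3],[30,0.0180,0.0021,0,0,0,25.8],[30,0.0200,0.0031,0,0,0,31.5],[30,0.0218,0.0043,0,0,0,37],[30,0.0233,0.0056,0,0,0,42.2]]'; python3 - <<'E'
from path import *
im=r.capture('wrist'); cv2.imwrite('pics/w6.png',im[:,:,::-1])
plan(np.arange(.1175,.142,.0025))
E
```

```text
clock: 7.75
ee_pos: [0.4705, 0.0149, 0.0938]
orientation: [-2.941, -1.103, -0.0]
wrist_force: [-0.0, 0.3, -1.3]
finger_gap: 0.038
t 7.8 tcp [0.4709 0.0153 0.0937] xhead 41.0 tilt [0. 0.] F [-0.08  0.   -1.77] T [ 0.03 -0.03  0.01] gap 0.0383 q7 -0.43
s now 0.1158 lat err(left+) mm -0.64 S [0.0998 0.1189 0.1999 0.2171]
0.1175 [0.0017, -0.0006, -0.0001] [0.0, -0.0, 3.4]
0.12 [0.0042, -0.0003, -0.0001] [-0.0, -0.0, 7.1]
0.1225 [0.0067, -0.0, -0.0001] [-0.0, -0.0, 7.1]
0.125 [0.0092, 0.0003, -0.0001] [-0.0, -0.0, 7.1]
0.1275 [0.0116, 0.0006, -0.0001] [-0.0, -0.0, 7.1]
0.13 [0.0141, 0.0009, -0.0001] [-0.0, -0.0, 7.1]
0.1325 [0.0166, 0.0012, -0.0001] [-0.0, -0.0, 7.1]
0.135 [0.0191, 0.0015, -0.0] [-0.0, -0.0, 7.1]
0.1375 [0.0216, 0.0018, -0.0] [-0.0, -0.0, 7.1]
0.14 [0.024, 0.0021, -0.0] [-0.0, -0.0, 7.1]
```

View pics/w6.png

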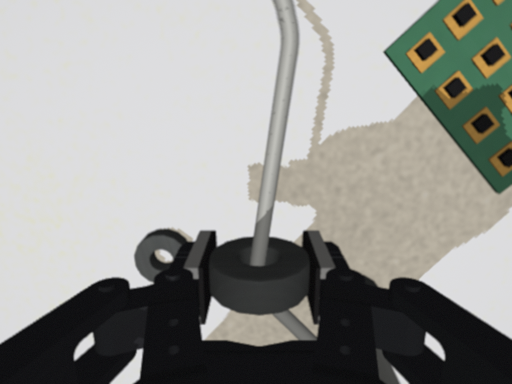

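```bash
python3 -m jog '[[30,0.0025,-0.0004,0,0,0,4.5],[30,0.0055,-0.0001,0,0,0,7.1],[30,0.0092,0.0003,0,0,0,7.1],[30,0.0140,0.0009,0,0,0,7.1],[30,0.0191,0.0015,0,0,0,7.1],[30,0.0240,0.0021,0,0,0,7.1],[30,0.0290,0.0027,0,0,0,7.1],[30,0.0340,0.0033,0,0,0,7.1],[30,0.0390,0.0040,0,0,0,7.1],[30,0.0435,0.0045,0,0,0,7.1]]'; python3 - <<'E'
from path import *
im=r.capture('wrist'); cv2.imwrite('pics/w7.png',im[:,:,::-1])
plan(np.arange(.1625,.196,.0025))
E
```

```text
clock: 8.8
ee_pos: [0.5065, 0.0403, 0.0938]
orientation: [3.002, 0.926, 0.0]
wrist_force: [0.8, -0.1, -2.4]
finger_gap: 0.0386
t 8.85 tcp [0.5073 0.041  0.0938] xhead 34.3 tilt [0.001 0.   ] F [ 0.88  0.44 -0.45] T [ 0.01 -0.08 -0.02] gap 0.0381 q7 -0.55
s now 0.1604 lat err(left+) mm 0.15 S [0.0998 0.1189 0.1999 0.2171]
0.1625 [0.0021, 0.0002, -0.0] [0.0, -0.1, 0.4]
0.165 [0.0046, 0.0002, -0.0] [0.0, -0.1, 0.4]
0.1675 [0.0071, 0.0002, -0.0] [0.0, -0.1, 0.4]
0.17 [0.0096, 0.0002, -0.0] [0.0, -0.1, 0.4]
0.1725 [0.0121, 0.0002, -0.0] [0.0, -0.1, 0.4]
0.175 [0.0146, 0.0003, -0.0] [0.0, -0.1, 0.4]
0.1775 [0.0171, 0.0003, -0.0] [0.0, -0.1, 0.4]
0.18 [0.0196, 0.0003, -0.0] [0.0, -0.1, 0.4]
0.1825 [0.0221, 0.0003, -0.0] [0.0, -0.1, 0.4]
0.185 [0.0246, 0.0003, -0.0] [0.0, -0.1, 0.4]
0.1875 [0.0271, 0.0004, -0.0] [0.0, -0.1, 0.4]
0.19 [0.0296, 0.0004, -0.0] [0.0, -0.1, 0.4]
0.1925 [0.0321, 0.0004, 0.0] [0.0, -0.1, 0.4]
0.195 [0.0346, 0.0004, 0.0] [0.0, -0.1, 0.4]
```

View pics/w7.png

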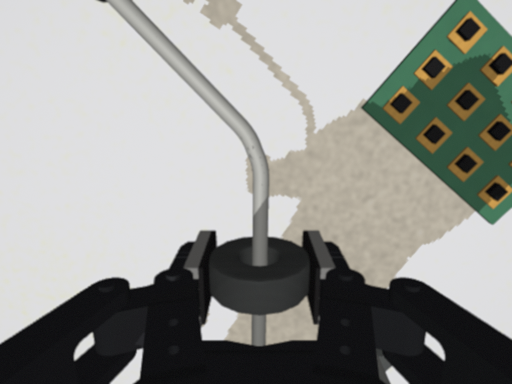

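```bash
python3 - <<'E'
from path import *
m=r.camera_model('wrist'); im=cv2.imread('pics/w7.png')
for p in proj(m,[np.r_[path(s)[0],.115] for s in np.arange(.17,.26,.003)]): cv2.circle(im,tuple(int(round(x)) for x in p),1,(0,0,255),-1)
cv2.imwrite('pics/w7o.png',im)
E
```

```text
(no output)
```

View pics/w7o.png

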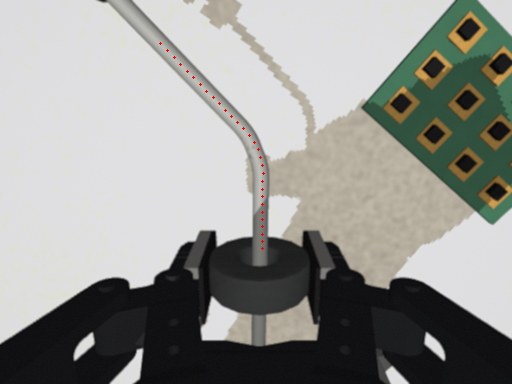

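```bash
python3 -m jog '[[30,0.004,0.0002,0,0,0,0.4],[30,0.0085,0.0002,0,0,0,0.4],[30,0.013,0.0002,0,0,0,0.4],[30,0.0175,0.0002,0,0,0,0.4],[30,0.022,0.0003,0,0,0,0.4],[30,0.026,0.0003,0,0,0,0.4],[30,0.030,0.0003,0,0,0,0.4],[30,0.0325,0.0003,0,0,0,0.4],[30,0.034,0.0003,0,0,0,0.4]]'; python3 - <<'E'
from path import *
m=r.camera_model('wrist');im=r.capture('wrist')[:,:,::-1].copy()
plan(np.arange(.196,.225,.0025))
for p in proj(m,[np.r_[path(s)[0],.115] for s in np.arange(.205,.29,.003)]): cv2.circle(im,tuple(int(round(x)) for x in p),1,(0,0,255),-1)
cv2.imwrite('pics/w8.png',im)
E
```

```text
clock: 9.75
ee_pos: [0.5346, 0.0592, 0.0938]
orientation: [-3.005, -0.916, -0.0]
wrist_force: [-0.2, 0.1, -1.5]
finger_gap: 0.0384
t 9.8 tcp [0.5347 0.0593 0.0938] xhead 33.9 tilt [0. 0.] F [ 0.71  0.38 -0.37] T [-0.01  0.01 -0.04] gap 0.0382 q7 -0.6
s now 0.1934 lat err(left+) mm 0.08 S [0.0998 0.1189 0.1999 0.2171]
0.196 [0.0026, 0.0001, -0.0] [0.0, -0.0, 0.0]
0.1985 [0.0051, 0.0001, -0.0] [0.0, -0.0, 0.0]
0.201 [0.0076, 0.0001, -0.0] [0.0, -0.0, -2.8]
0.2035 [0.0101, -0.0002, -0.0] [0.0, -0.0, -9.3]
0.206 [0.0125, -0.0008, -0.0] [0.0, -0.0, -15.8]
0.2085 [0.0149, -0.0016, -0.0] [0.0, -0.0, -22.3]
0.211 [0.0172, -0.0026, -0.0] [0.0, -0.0, -28.8]
0.2135 [0.0193, -0.004, -0.0] [0.0, -0.0, -35.3]
0.216 [0.0212, -0.0055, -0.0] [0.0, -0.0, -41.8]
0.2185 [0.023, -0.0073, -0.0] [0.0, -0.0, -44.8]
0.221 [0.0248, -0.009, -0.0] [0.0, -0.0, -44.8]
0.2235 [0.0266, -0.0108, -0.0] [0.0, -0.0, -44.8]
```

View pics/w8.png

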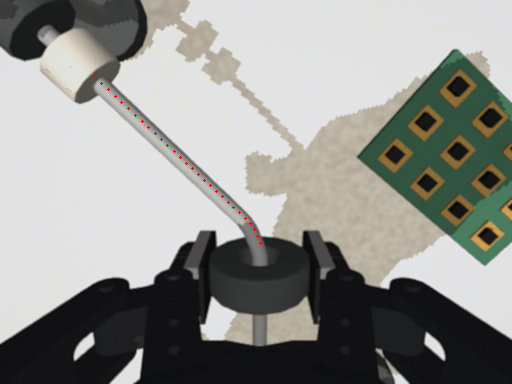

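```bash
python3 -m jog '[[30,0.0028,0.0001,0,0,0,0],[30,0.0055,0.0001,0,0,0,0],[30,0.0080,0.0001,0,0,0,-2.5],[30,0.0101,-0.0002,0,0,0,-8],[30,0.0122,-0.0007,0,0,0,-14],[30,0.0143,-0.0013,0,0,0,-20],[30,0.0163,-0.0022,0,0,0,-26],[30,0.0182,-0.0033,0,0,0,-32],[30,0.0200,-0.0045,0,0,0,-37.5],[30,0.0216,-0.0058,0,0,0,-42]]'; python3 - <<'E'
from path import *
m=r.camera_model('wrist');im=r.capture('wrist')[:,:,::-1].copy()
plan([.2185,.221,.225,.23,.235,.24])
for p in proj(m,[np.r_[path(s)[0],.115] for s in np.arange(.22,.29,.003)]): cv2.circle(im,tuple(int(round(x)) for x in p),1,(0,0,255),-1)
cv2.imwrite('pics/w9.png',im)
E
```

```text
clock: 10.8
ee_pos: [0.5493, 0.0759, 0.0938]
orientation: [2.472, 1.938, 0.0]
wrist_force: [-0.3, 0.4, 0.1]
finger_gap: 0.0382
t 10.85 tcp [0.5494 0.0763 0.0938] xhead 76.3 tilt [0. 0.] F [ 1.03 -0.02 -1.42] T [ 0.05 -0.02  0.01] gap 0.038 q7 -0.17
s now 0.2166 lat err(left+) mm -0.05 S [0.0998 0.1189 0.1999 0.2171]
0.2185 [0.0019, -0.0001, 0.0001] [0.0, -0.0, -2.3]
0.221 [0.0044, -0.0002, 0.0001] [0.0, -0.0, -2.3]
0.225 [0.0084, -0.0004, 0.0001] [0.0, -0.0, -2.3]
0.23 [0.0134, -0.0006, 0.0001] [0.0, -0.0, -2.3]
0.235 [0.0184, -0.0008, 0.0001] [0.0, -0.0, -2.3]
0.24 [0.0234, -0.001, 0.0001] [0.0, -0.0, -2.3]
```

View pics/w9.png

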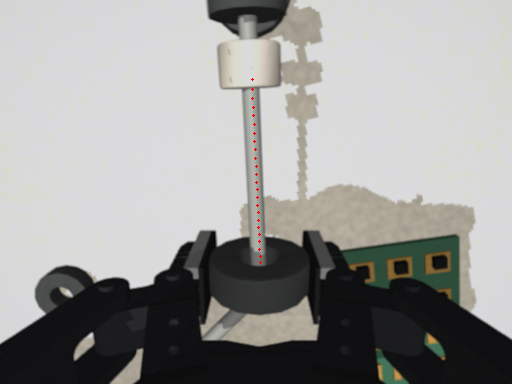

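```bash
python3 -m jog '[[30,0.003,-0.0001,0,0,0,-2.3],[30,0.007,-0.0003,0,0,0,-2.3],[30,0.012,-0.0005,0,0,0,-2.3],[30,0.017,-0.0008,0,0,0,-2.3],[30,0.022,-0.0010,0,0,0,-2.3],[30,0.027,-0.0012,0,0,0,-2.3],[30,0.031,-0.0014,0,0,0,-2.3],[30,0.034,-0.0015,0,0,0,-2.3],[30,0.036,-0.0016,0,0,0,-2.3]]'; python3 - <<'E'
from path import *
m=r.camera_model('wrist');im=r.capture('wrist')[:,:,::-1].copy()
plan([.255,.26,.265,.27,.275])
for i,p in enumerate(proj(m,[np.r_[path(s)[0],.1255] for s in np.arange(.27,.3,.005)])): cv2.circle(im,tuple(int(round(x)) for x in p),1,(0,0,255),-1); print(np.round(p,1))
cv2.imwrite('pics/w10.png',im)
E
```

```text
clock: 11.75
ee_pos: [0.5563, 0.1115, 0.0938]
orientation: [-2.438, -1.981, -0.0]
wrist_force: [-0.6, 0.3, -1.0]
finger_gap: 0.038
t 11.8 tcp [0.5563 0.1118 0.0938] xhead 78.2 tilt [0. 0.] F [-0.1  -0.03 -1.48] T [ 0.06 -0.01 -0.03] gap 0.0383 q7 -0.2
s now 0.2528 lat err(left+) mm 0.13 S [0.0998 0.1189 0.1999 0.2171]
0.255 [0.0023, 0.0001, -0.0] [-0.0, -0.0, -0.5]
0.26 [0.0073, 0.0001, -0.0] [-0.0, -0.0, -0.5]
0.265 [0.0123, 0.0, -0.0] [-0.0, -0.0, -0.5]
0.27 [0.0173, -0.0, -0.0] [-0.0, -0.0, -0.5]
0.275 [0.0223, -0.0, -0.0] [-0.0, -0.0, -0.5]
[260.5 241.7]
[260.4 228.5]
[260.3 215.1]
[260.2 201.4]
[260.1 187.3]
[260.  172.9]
```

View pics/w10.png

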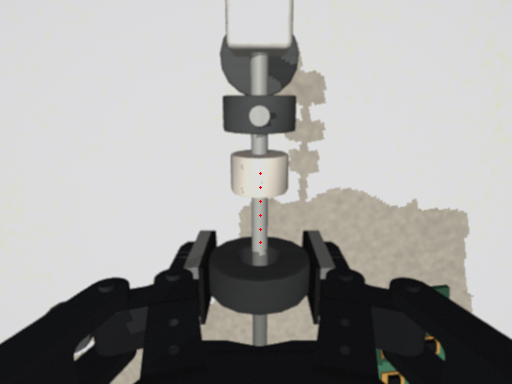

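```bash
python3 -m jog '[[30,0.004,0.0001,0,0,0,0.5],[30,0.009,0.0001,0,0,0,0.5],[30,0.014,0,0,0,0,0.5],[30,0.018,0,0,0,0,0.5],[30,0.020,0,0,0,0,0.5],[30,0.022,0,0,0,0,0.5],[30,0.023,0,0,0,0,0.5],[30,0.024,0,0,0,0,0.5]]'; python3 - <<'E'
from path import *
im=r.capture('wrist')[:,:,::-1].copy()
plan([.275,.28,.288])
cv2.imwrite('pics/w11.png',im)
E
```

```text
clock: 12.6
ee_pos: [0.5612, 0.1345, 0.0938]
orientation: [2.447, 1.97, -0.0]
wrist_force: [-0.3, 0.1, -1.4]
finger_gap: 0.0382
t 12.65 tcp [0.5612 0.1347 0.0938] xhead 77.7 tilt [0. 0.] F [ 0.45 -0.08 -0.64] T [0.   0.03 0.03] gap 0.0383 q7 -0.24
s now 0.2762 lat err(left+) mm -0.17 S [0.0998 0.1189 0.1999 0.2171]
0.275 [-0.0012, -0.0002, -0.0] [0.0, -0.0, -1.0]
0.28 [0.0038, -0.0002, -0.0] [0.0, -0.0, -1.0]
0.288 [0.0118, -0.0004, -0.0] [0.0, -0.0, -1.0]
```

View pics/w11.png

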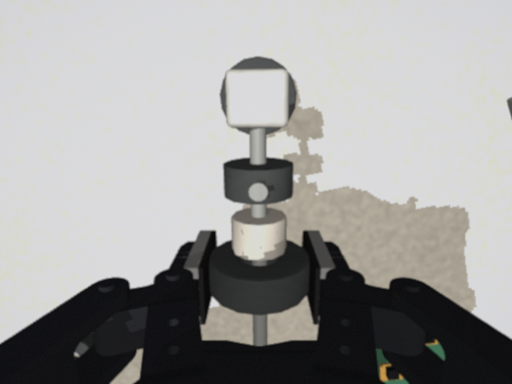

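```bash
python3 -m jog '[[30,0.001,-0.0002,0,0,0,-1],[30,0.002,-0.0002,0,0,0,-1],[30,0.003,-0.0002,0,0,0,-1],[30,0.0035,-0.0002,0,0,0,-1],[30,0.004,-0.0002,0,0,0,-1],[30,0.0045,-0.0002,0,0,0,-1],[30,0.005,-0.0002,0,0,0,-1],[30,0.0055,-0.0002,0,0,0,-1],[30,0.006,-0.0002,0,0,0,-1]]'; python3 - <<'E'
from path import *
im=r.capture('wrist')[:,:,::-1].copy()
plan([.28,.288])
cv2.imwrite('pics/w12.png',cv2.resize(im[150:310,160:360],None,fx=3,fy=3,interpolation=cv2.INTER_CUBIC))
E
```

```text
clock: 13.55
ee_pos: [0.5619, 0.1389, 0.0937]
orientation: [2.431, 1.989, -0.003]
wrist_force: [-1.3, -5.2, -1.1]
finger_gap: 0.038
t 13.6 tcp [0.5619 0.1391 0.0937] xhead 78.6 tilt [-0.001 -0.002] F [-0.62 -5.8  -0.54] T [-0.97  0.2  -0.02] gap 0.038 q7 -0.24
s now 0.2806 lat err(left+) mm 0.02 S [0.0998 0.1189 0.1999 0.2171]
0.28 [-0.0006, 0.0, -0.0001] [-0.0, 0.1, -0.1]
0.288 [0.0074, 0.0, -0.0001] [-0.0, 0.1, -0.1]
```

View pics/w12.png

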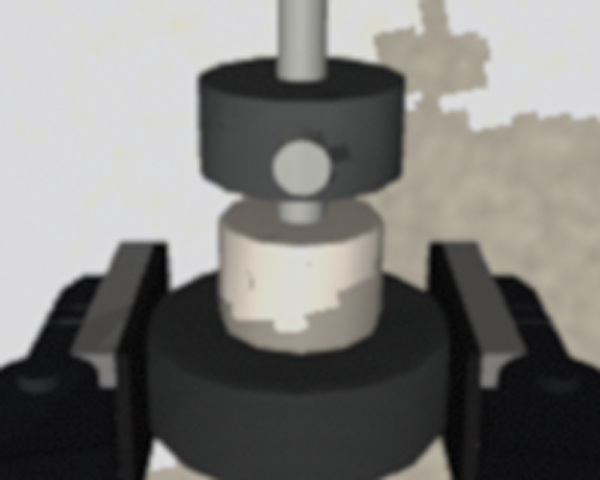

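```bash
python3 -m jog '[[30,0.0005,0,0,0,0,0],[30,0.001,0,0,0,0,0],[30,0.0015,0,0,0,0,0],[30,0.002,0,0,0,0,0],[30,0.0025,0,0,0,0,0],[30,0.003,0,0,0,0,0],[30,0.0035,0,0,0,0,0],[30,0.004,0,0,0,0,0],[30,0.0045,0,0,0,0,0],[30,0.005,0,0,0,0,0]]'; python3 -c "
from path import *
im=r.capture('wrist')[:,:,::-1].copy()
plan([.288])
cv2.imwrite('pics/w13.png',cv2.resize(im[150:310,160:360],None,fx=3,fy=3,interpolation=cv2.INTER_CUBIC))
"
```

```text
clock: 14.6
ee_pos: [0.563, 0.1441, 0.0937]
orientation: [2.43, 1.99, -0.002]
wrist_force: [-1.3, -4.3, 0.0]
finger_gap: 0.0382
t 14.65 tcp [0.563  0.1442 0.0937] xhead 78.6 tilt [-0.001 -0.001] F [-1.01 -5.39 -0.64] T [-0.95  0.19 -0.04] gap 0.038 q7 -0.24
s now 0.2858 lat err(left+) mm -0.02 S [0.0998 0.1189 0.1999 0.2171]
0.288 [0.0022, -0.0, -0.0001] [-0.0, 0.1, -0.0]
```

View pics/w13.png

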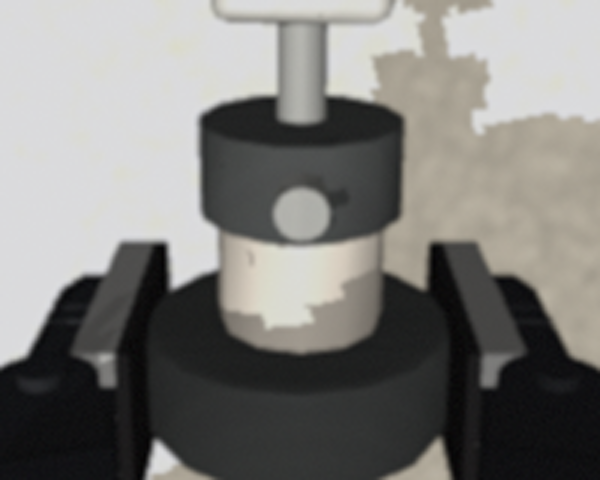

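```bash
python3 -m jog '[[30,0.0005,0,0,0,0,0],[30,0.001,0,0,0,0,0],[30,0.0014,0,0,0,0,0],[30,0.0014,0,0,0,0,0]]'; python3 -c "
from path import *
plan([.288])"
```

```text
clock: 15.05
ee_pos: [0.5631, 0.1449, 0.0937]
orientation: [2.43, 1.989, -0.003]
wrist_force: [-1.3, -6.1, -0.6]
finger_gap: 0.0385
t 15.05 tcp [0.5631 0.1449 0.0937] xhead 78.6 tilt [-0.001 -0.002] F [-1.35 -6.05 -0.6 ] T [-1.24  0.25 -0.06] gap 0.0385 q7 -0.25
s now 0.2866 lat err(left+) mm 0.01 S [0.0998 0.1189 0.1999 0.2171]
0.288 [0.0015, 0.0, -0.0001] [-0.0, 0.1, -0.1]
```

```bash
python3 -m jog '[[30,0.0004,0,0,0,0,0],[30,0.0004,0,0,0,0,0],[30,0.0004,0,0,0,0,0]]'; python3 -c "
from path import *
im=r.capture('wrist')[:,:,::-1].copy()
plan([.288])
cv2.imwrite('pics/w14.png',cv2.resize(im[150:310,160:360],None,fx=3,fy=3,interpolation=cv2.INTER_CUBIC))"
```

```text
clock: 15.35
ee_pos: [0.5631, 0.1449, 0.0937]
orientation: [2.43, 1.989, -0.004]
wrist_force: [-1.9, -7.2, -0.6]
finger_gap: 0.0387
t 15.4 tcp [0.5631 0.1449 0.0937] xhead 78.6 tilt [-0.001 -0.003] F [-1.25 -6.26  0.15] T [-1.39  0.28 -0.06] gap 0.0382 q7 -0.25
s now 0.2866 lat err(left+) mm -0.02 S [0.0998 0.1189 0.1999 0.2171]
0.288 [0.0015, -0.0, -0.0001] [-0.0, 0.2, -0.1]
```

View pics/w14.png

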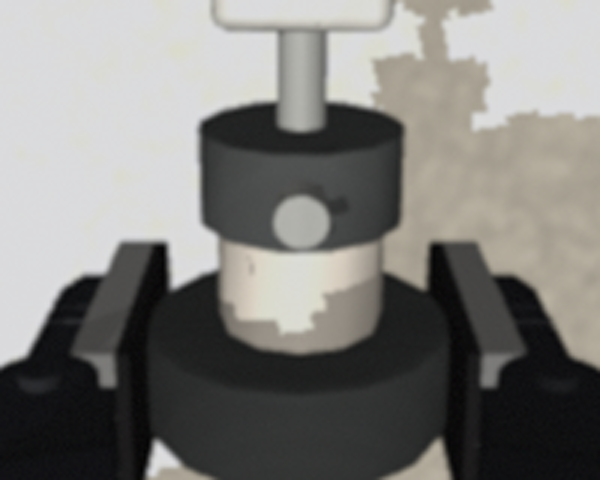

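```bash
python3 - <<'E'
from path import *
m=r.camera_model('wrist')
def s_of(uv,z):
    P=onz(m,uv,z); return snow(P)
print('collar now',s_of((260.7,150+249/3),.128),'sleeve near now at',s_of((260.7,150+352/3),.1255))
# w10 camera: rebuild by translating camera from TCP s .2528 to now
d=np.array([.5563,.1118,.0938])-r.get_obs()['ee_pos']
m2=dict(m); E=np.array(m['extrinsics']).copy(); E[:3,3]+=d; m2['extrinsics']=E
for uv,z in [((260,133),.128),((260,196.5),.1255)]:
    print('w10',snow(onz(m2,uv,z)))
E
```

```text
collar now 0.30860000000000004 sleeve near now at 0.2942
w10 0.309
w10 0.2872
```

```bash
python3 -m jog '[[30,0.0003,0,0,0,0,0],[30,0.0006,0,0,0,0,0],[30,0.0006,0,0,0,0,0]]'; python3 -c "
from path import *
plan([.288])"
```

```text
clock: 15.7
ee_pos: [0.5631, 0.145, 0.0936]
orientation: [2.431, 1.988, -0.005]
wrist_force: [-1.5, -7.7, -0.6]
finger_gap: 0.0386
t 15.7 tcp [0.5631 0.145  0.0936] xhead 78.6 tilt [-0.002 -0.003] F [-1.54 -7.72 -0.59] T [-1.55  0.33 -0.08] gap 0.0386 q7 -0.25
s now 0.2866 lat err(left+) mm 0.01 S [0.0998 0.1189 0.1999 0.2171]
0.288 [0.0014, 0.0, -0.0002] [-0.0, 0.2, -0.1]
```

```bash
python3 -m jog '[[30,-0.001,0,0,0,0,0],[30,-0.002,0,0,0,0,0],[30,-0.003,0,0,0,0,0],[30,-0.0035,0,0,0,0,0],[30,-0.0035,0,0.0015,0,0,0],[30,-0.0035,0,0.003,0,0,0],[30,-0.0035,0,0.0044,0,0,0],[30,-0.0035,0,0.0044,0,0,0]]'; python3 -c "
from path import *
plan([.288])"
```

```text
clock: 16.5
ee_pos: [0.5631, 0.1448, 0.0892]
orientation: [-2.429, -1.992, -0.001]
wrist_force: [0.1, -2.2, -0.6]
finger_gap: 0.0385
t 16.5 tcp [0.5631 0.1448 0.0892] xhead 78.7 tilt [0.    0.001] F [ 0.14 -2.23 -0.57] T [-0.42 -0.03 -0.03] gap 0.0385 q7 -0.24
s now 0.2864 lat err(left+) mm -0.04 S [0.0998 0.1189 0.1999 0.2171]
0.288 [0.0015, -0.0, -0.0046] [0.0, -0.0, 0.0]
```

```bash
python3 -m jog '[[30,-0.001,0,0,0,0,0],[30,-0.0015,0,0,0,0,0],[30,-0.0015,0,0,0,0,0]]'; python3 -c "
from path import *
plan([.288])"
```

```text
clock: 16.8
ee_pos: [0.5628, 0.1436, 0.0894]
orientation: [-2.429, -1.992, -0.001]
wrist_force: [0.0, -0.7, -1.9]
finger_gap: 0.0384
t 16.8 tcp [0.5628 0.1436 0.0894] xhead 78.7 tilt [0.    0.001] F [ 0.02 -0.66 -1.89] T [ 0.02  0.   -0.03] gap 0.0384 q7 -0.24
s now 0.2852 lat err(left+) mm 0.02 S [0.0998 0.1189 0.1999 0.2171]
0.288 [0.0028, 0.0, -0.0044] [0.0, -0.1, 0.0]
```

Free of the sleeve, weight only. Release.

```bash
python3 -m jog '[[50,0,0,0,0,0,0],[60,0,0,0,0,0,0],[75,0,0,0,0,0,0],[90,0,0,0,0,0,0],[100,0,0,0,0,0,0],[100,0,0,0,0,0,0],[100,0,0,0,0,0,0]]'; python3 -c "
from path import *
im=r.capture('wrist')[:,:,::-1].copy()
plan([.288])
cv2.imwrite('pics/w15.png',im)"
```

```text
clock: 17.5
ee_pos: [0.5627, 0.1429, 0.0894]
orientation: [-2.43, -1.991, -0.0]
wrist_force: [0.3, -0.1, -0.6]
finger_gap: 0.0855
t 17.55 tcp [0.5627 0.1429 0.0894] xhead 78.7 tilt [-0.  0.] F [0.03 0.39 0.49] T [ 0.02 -0.02 -0.02] gap 0.0852 q7 -0.24
s now 0.2844 lat err(left+) mm -0.01 S [0.0998 0.1189 0.1999 0.2171]
0.288 [0.0035, -0.0, -0.0044] [-0.0, -0.0, 0.0]
```

View pics/w15.png

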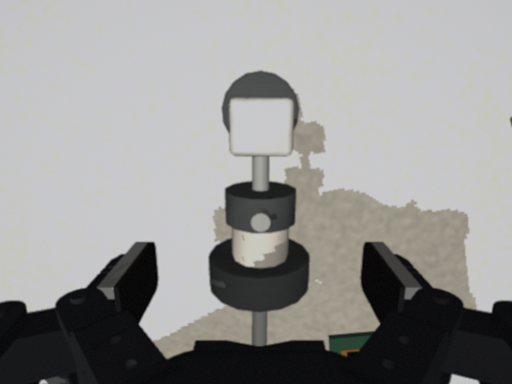

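Released; the ring hangs on leg 3, sleeve against the collar. Retreat straight up.

```bash
python3 -m jog '[[100,0,0,-0.010,0,0,0],[100,0,0,-0.025,0,0,0],[100,0,0,-0.045,0,0,0],[100,0,0,-0.070,0,0,0],[100,0,0,-0.10,0,0,0],[100,0,0,-0.13,0,0,0],[100,0,0,-0.15,0,0,0],[100,0,0,-0.15,0,0,0],[100,0,0,-0.15,0,0,0]]'; python3 -c "
from path import *
im=r.capture('wrist')[:,:,::-1].copy()
state()
m=r.camera_model('wrist')
cv2.imwrite('pics/w16.png',cv2.resize(im[100:300,160:360],None,fx=3,fy=3,interpolation=cv2.INTER_CUBIC))
im=r.capture('side')[:,:,::-1]; cv2.imwrite('pics/s16.png',cv2.resize(im[160:280,200:340],None,fx=4,fy=4,interpolation=cv2.INTER_CUBIC))
im=r.capture('top')[:,:,::-1]; cv2.imwrite('pics/t16.png',im)"
```

```text
clock: 18.45
ee_pos: [0.5626, 0.143, 0.2398]
orientation: [-2.43, -1.992, -0.001]
wrist_force: [0.5, 0.7, -0.2]
finger_gap: 0.0851
t 18.5 tcp [0.5621 0.1429 0.239 ] xhead 78.7 tilt [-0.001 -0.   ] F [-0.38  0.    0.41] T [0.01 0.05 0.04] gap 0.0853 q7 -0.3
```

View pics/w16.png

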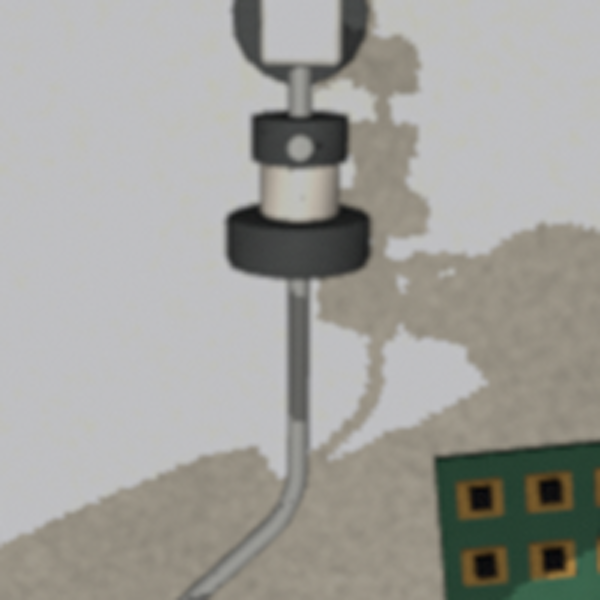

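View pics/s16.png

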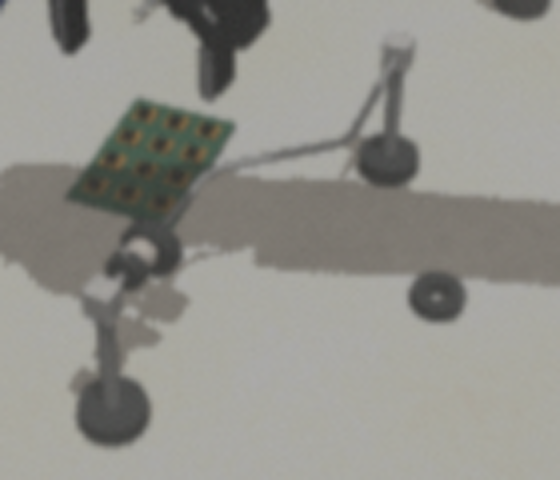

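```bash
python3 -c "
from h import *
state(); print(r.finish_job()); state()"
```

```text
t 18.6 tcp [0.5619 0.1428 0.2383] xhead 78.7 tilt [-0.002 -0.001] F [-0.48 -0.03 -0.03] T [-0.02  0.04  0.03] gap 0.0854 q7 -0.3
the job is handed in; nothing more can be done
None
the job is handed in; nothing more can be done
```

I slid the ring round both bends and pushed the sleeve onto its stop collar with it. I then released the ring so it hangs on the third leg, and handed the job in at 18.6 s. No verdict was reported.

- **Rail shape:** the wrist camera gave turns of about 50° at the first bend and 45° at the second. The rail I modelled from that matched later pictures to about 1 mm. The wrist force stayed near 2 N or less while sliding.
- **Sleeve:** sliding it took about 5–6 N. At the end, another 1 mm of commanded push only raised the force to about 8 N and the ring did not move. I took that as the hard stop. The pictures put the travel at 7.0 to 7.4 mm (within about 0.5 mm) of the 8 mm. I could see no gap to the collar, though from above the wider collar could hide about 1 mm.
- **Grip:** closing on the ring briefly pressed it down on the wire with about 8 N. Lifting it cleared that.
- **Final state:** I backed the ring off about 1 mm, lowered and released it, and the arm went up about 15 cm, clear of everything. The last wrist picture shows the ring hanging next to the sleeve. In the last wrist and side pictures the panel and spare ring look unmoved. I saved a final top picture but did not open it, so the other things on the bench were not checked there.

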